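# Lay a straightedge against the watch box's front

## Task

The front of the wooden watch box (the long side with the brass clasp) has just been reglued and is to be checked for straightness. Lay the aluminium straightedge flat on the dresser with one of its long edges flush against the foot of that front, roughly centred so that it reaches past both ends, and leave it lying there. Do not shove the box out of its place, and leave the jar, the vase, the reading glasses and the bottle opener alone.

Things in the scene. Friction and masses are not known exactly. Their poses are not given: they have to be found in the camera images.
- watch_box: low closed dark wooden watch box, 110 (x) by 190 (y) by 42 mm high, 1.5 kg, loose on the dresser. Origin: centre of its underside. Its front is the flat long side towards its +x, 55 mm from the origin, with a small brass clasp in the middle (20 to 37 mm up, up to 7 mm proud); brass hinges are on the back. The front faces away from the robot, give or take 20 degrees.
- straightedge: aluminium straightedge with a wooden bridge handle, 0.3 kg, lying flat. Bar 50 (x) by 280 (y) by 5 mm thick; its long edges, 25 mm either side of the origin, are equally good. Origin: centre of its underside, z up. The grip runs along y over the bar's middle: 16 mm thick (x), 116 mm long, 52 to 80 mm high, on two 16 mm square posts at y = -45 and 45 mm. Same after a half turn.
- jar: lever-top glass jar, 76 mm across, 97 mm high, on the slate tray at the robot's left; leave alone. Origin: centre of its underside.
- vase: white ceramic bud vase, 66 mm across, 125 mm high, on the tray; leave alone. Origin: centre of its underside.
- glasses: steel reading glasses, 116 mm wide (y), 38 mm high, their arms reaching 130 mm to their +x, beyond the work; leave alone. Origin: under the middle of the bridge.
- opener: chrome bottle opener lying flat, 120 mm long, 40 mm wide, 5 mm thick, beyond the work; leave alone. Origin: underside, 28 mm from the middle of its loop.

How it is judged:
By the outcome, as a careful person would: the job done as asked, in the order asked, and still so for the second after the job is handed in, with the robot touching nothing.
It also fails if it takes over 35 s, if anything falls off the work surface, if the arm or the gripper's body presses on something with over 40 N, if the wrist force passes 120 N, or if a joint passes its speed limit or range.

## Robot

A 6-joint arm with a two-finger parallel gripper is mounted at the origin on the work surface. World frame = base frame: x ahead of the robot, y to its left, z up, the work surface at z = 0. Lengths are in m, angles in rad, forces in N, time in s.
With the tool pointing down it reaches from about 0.275 to 0.75 m from the base axis. Payload 10.2 kg.
Tool frame: the origin (TCP) lies between the finger pads; the fingertips stand 19 mm ahead of it and the grasp point (between the pads) is the TCP; z points along the fingers, y is the line along which they close (so a half turn about z gives the same grasp; the last joint's range is limited). The gripper opens to 88 mm and grips with 3 to 60 N. Pads are 18 mm wide; open, the fingers measure 123 mm over their backs; the gripper's body (75 mm by 187 mm) begins 45 mm behind the grasp point.
Start: joints at [0.974, 0.313, 1.498, -0, 1.331, -0.223], TCP at [0.192, 0.489, 0.222] pointing down, gripper open.
Joint ranges: [-2.94, 2.94], [-0.97, 2.17], [0.19, 2.56], [-1.23, 4.37], [0.02, 3.11], [-2.88, 2.88]. Speed limits (rad/s): [2.39, 2.39, 3.01, 3.14, 3.14, 3.14].

## Interface

Orientations are given as [roll, pitch, yaw] about the fixed x, y, z axes, in that order (R = Rz(yaw) Ry(pitch) Rx(roll)).
In Python, from cell import r, command_gripper, ik, get_obs, imaging, ticket gives the robot as it stands. The module is installed in compiled form; this text tells all that it offers. Calls block until the motion is done:
- r.move_pose(position, orientation): joint-space move of the TCP to a pose.
- r.line_to(position, frame=None, feed=0.15, guard=None): straight line of the TCP; frame=None keeps the orientation; feed is the mean speed in m/s. With guard (N) it stops when the force on the tool has changed by that much, and returns True; else False.
- r.movej(angles): joint-space move.
- command_gripper(opening, squeeze=None): finger opening in m; squeeze is the grip in N (None keeps the last); returns when the fingers have stopped.
- r.wait(seconds).
- ik(position, orientation): joint angles nearest the present ones, or None.
- get_obs(): the state.
- imaging.read_camera(name): name is "scene" or "top"; returns the picture (420x560x3 uint8, red, green, blue); there is no depth.
- imaging.camera_params(name): a dict with "intrinsics" (3x3 intrinsics, pixels), "camera_from_world" (4x4, takes a point from world to camera coordinates). Camera axes: x right, y down, z forward; pixel columns grow to the right and rows downward; lengths in m; the calibration is good to about 2 mm. A picture is of the moment at which its call begins. camera_params takes no time and is no camera call.
A pose or a line that the arm cannot do raises r.Unreachable and nothing moves.
- ticket.finish_job(): hands the job in; it is judged then, once.
Trained networks look in the newest picture that a camera, given by its name, has taken for a name from the list of things; names that differ only in an ending like _2 or _b are one class to them, and where a whole thing is asked for, a point or a joint stands for the part that bears it (a point fixed in the world has none). Each returns a list of dicts, best first, with "conf" (0 to 1); they miss things now and then, are a little off and sometimes report something else, mostly with a low value. They report only what shows in the picture. A call takes as long as a camera call.
- imaging.search_frame(camera, query): "rect" ([left, top, width, height] in pixels, round what is visible of it).
- imaging.silhouettes(camera, query): "mask" (420x560 bool, what is visible of it) and "rect" ([left, top, width, height] in pixels, round what is visible of it).
The state is a dict: "t": time; "qpos": joint angles; "joint_velocities": joint speeds; "tau": joint torques, N m; "ee_pos": TCP position; "eef_rot": TCP orientation; "contact_force": force on the tool from outside, world axes, zero at the start; "ft_torque": the same for the moment, N m; "width": finger opening in m; "grip_force": force on a finger pad.
Only numpy, scipy, OpenCV 4.12 (cv2) and the standard library are available. Lean on these libraries where they do the work, as an engineer would, in place of code of your own. Each camera call takes 0.05 s, during which the arm holds its last target. There are 200 camera calls.

## Working session

There is one attempt and no reset: what is moved stays moved. The work goes in short steps, each a Python script; the robot and the scene stay as the last script left them, time stands still between calls to the robot, and variables do not carry over. Pictures are saved under pics/ and viewed, at most 10 in all, crops included, and the job is handed in when it is done.

```bash
mkdir -p pics
cat > h.py <<'E'
import numpy as np, cv2
from cell import r, command_gripper, ik, get_obs, imaging, ticket
def params(c):
    p=imaging.camera_params(c); return np.array(p["intrinsics"]),np.array(p["camera_from_world"])
def proj(c,P):
    K,T=params(c); P=np.atleast_2d(P); q=(T[:3,:3]@P.T+T[:3,3:4]); q=K@q; return (q[:2]/q[2]).T
def unproj(c,uv,z):
    K,T=params(c); R=T[:3,:3]; C=-R.T@T[:3,3]; uv=np.atleast_2d(uv).astype(float)
    d=(R.T@np.linalg.inv(K)@np.c_[uv,np.ones(len(uv))].T).T
    return C+d*((z-C[2])/d[:,2])[:,None]
def save(c,n):
    im=imaging.read_camera(c); cv2.imwrite(f"pics/{n}.png",im[:,:,::-1]); return im
E
python3 - <<'E'
from h import *
for c in("top","scene"):
    save(c,c+"1"); K,T=params(c); print(c,K[0,0],-T[:3,:3].T@T[:3,3])
    for n in("watch_box","straightedge","glasses","opener","jar","vase"):
        for d in imaging.silhouettes(c,n)[:2]:
            m=d["mask"]; np.save(f"{c}_{n}.npy",m) if d["conf"]>.5 else 0
            rc=cv2.minAreaRect(np.argwhere(m)[:,::-1].astype(np.float32))
            print(n,round(d["conf"],2),d["rect"],rc, unproj(c,[rc[0]],0)[0].round(3))
print(get_obs()["t"])
E
```

```text
top 463.75899301725576 [0.42251728 0.18571491 1.38137592]
watch_box 0.7 [357.9, 231.9, 72.0, 49.0] ((396.0293884277344, 253.38235473632812), (68.63758087158203, 39.53330612182617), 14.03624439239502) [ 0.468 -0.191  0.   ]
straightedge 0.55 [214.4, 200.7, 88.9, 62.6] ((256.87322998046875, 231.94203186035156), (17.862485885620117, 94.33867645263672), 58.276397705078125) [0.529 0.224 0.   ]
opener 0.5 [270.3, 142.0, 18.5, 39.0] ((275.0294189453125, 158.1176300048828), (37.107948303222656, 12.611852645874023), 75.96376037597656) [0.755 0.172 0.   ]
jar 0.75 [130.2, 239.7, 34.4, 30.5] ((146.5, 254.0), (26.0, 33.0), 90.0) [0.462 0.549 0.   ]
vase 0.85 [153.6, 205.5, 22.4, 25.2] ((164.5, 216.5), (21.0, 23.0), 90.0) [0.574 0.501 0.   ]
scene 455.5260050915278 [ 1.24714903 -0.49562479  0.66923072]
watch_box 0.65 [81.4, 224.9, 102.2, 69.7] ((133.6592559814453, 259.6692810058594), (46.437828063964844, 95.09371185302734), 70.70995330810547) [ 0.446 -0.171 -0.   ]
straightedge 0.79 [261.3, 168.5, 43.2, 67.3] ((280.3136291503906, 203.6531982421875), (22.019731521606445, 70.33116912841797), 20.323135375976562) [0.525 0.223 0.   ]
glasses 0.59 [193.9, 310.4, 83.0, 83.3] ((235.58563232421875, 348.1270446777344), (66.61324310302734, 66.3311767578125), 60.42216110229492) [ 0.802 -0.172  0.   ]
opener 0.68 [309.4, 238.6, 50.4, 22.0] ((335.20001220703125, 249.39999389648438), (50.59644317626953, 11.384199142456055), 18.434947967529297) [0.753 0.173 0.   ]
jar 0.92 [325.4, 120.2, 23.4, 36.9] ((336.75128173828125, 140.98223876953125), (24.4377384185791, 38.47340393066406), 4.085616588592529) [0.393 0.627 0.   ]
vase 0.59 [348.2, 129.0, 17.1, 45.3] ((355.5, 152.5), (43.0, 21.0), 90.0) [0.49  0.601 0.   ]
0.7
```

View pics/top1.png

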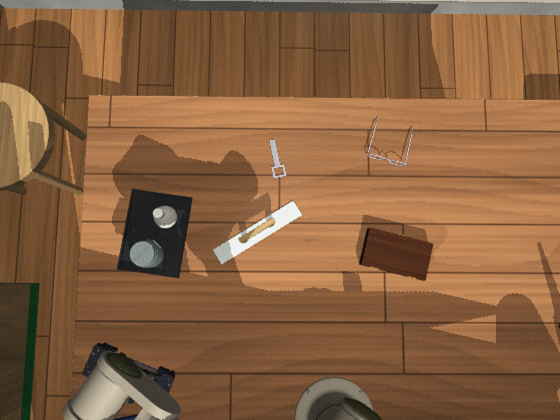

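View pics/scene1.png

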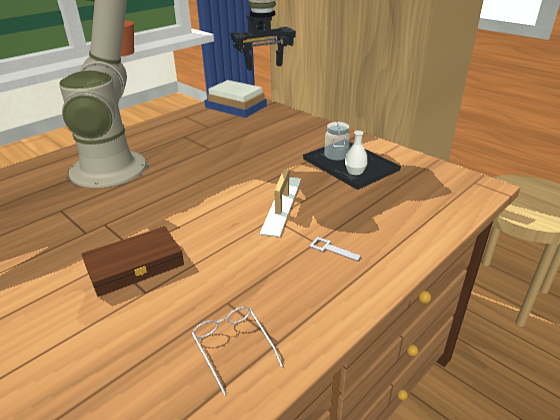

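The top view shows the box at about (396,253) and the straightedge at (257,232). In the scene view the box front with its clasp faces the camera, with the foot edge running from about (98,292) to (183,260). The jar, vase, opener and glasses are clear of the path. Next I'll fit the poses to both views.

```bash
cat > fit.py <<'E'
from h import *
from scipy.optimize import minimize
BOX=[(-.055,.055,-.095,.095,0,.042)]
SE=[(-.025,.025,-.14,.14,0,.005),(-.008,.008,-.058,.058,.052,.08),(-.008,.008,-.053,-.037,.005,.052),(-.008,.008,.037,.053,.005,.052)]
def corners(b,p):
    P=np.array([(x,y,z) for x in b[:2] for y in b[2:4] for z in b[4:]]); c,s=np.cos(p[2]),np.sin(p[2])
    return np.c_[P[:,0]*c-P[:,1]*s+p[0],P[:,0]*s+P[:,1]*c+p[1],P[:,2]]
def render(c,M,p,S=4):
    im=np.zeros((420*S,560*S),np.uint8)
    for b in M:
        q=(proj(c,corners(b,p))+.5)*S-.5
        cv2.fillConvexPoly(im,cv2.convexHull(np.round(q*16).astype(np.int32)),255,shift=4)
    return cv2.resize(im,(560,420),interpolation=cv2.INTER_AREA)/255.
def fit(M,masks,p0):
    def cost(v):
        p=np.array(v)*[1,1,2]; return sum(np.abs(render(c,M,p)-m).sum()/m.sum() for c,m in masks.items())
    best=None
    for d in(0,.05,-.05):
        s=np.array([p0[0],p0[1],(p0[2]+d)/2])
        o=minimize(cost,s,method="Nelder-Mead",options=dict(initial_simplex=np.vstack([s,s+[.01,0,0],s+[0,.01,0],s+[0,0,.03]]),xatol=1e-5,fatol=1e-6))
        if best is None or o.fun<best.fun: best=o
    return best.x*[1,1,2],best.fun
def overlay(c,im,items,rect,n,S):
    x,y,w,h=rect; o=cv2.resize(im[y:y+h,x:x+w,::-1],None,fx=S,fy=S,interpolation=cv2.INTER_NEAREST)
    for M,p in items:
        for b in M:
            q=(proj(c,corners(b,p))+.5-[x,y])*S
            for i in range(8):
                for k in(1,2,4):
                    if not i&k: cv2.line(o,tuple(np.int32(q[i])),tuple(np.int32(q[i|k])),(0,255,0),1)
    cv2.imwrite(f"pics/{n}.png",o)
E
python3 - <<'E'
from fit import *
im={c:cv2.imread(f"pics/{c}1.png")[:,:,::-1] for c in("top","scene")}
L=lambda n:{c:np.load(f"{c}_{n}.npy") for c in im}
out={}
for n,M,p0 in(("box",BOX,(.46,-.185,-.25)),("se",SE,(.529,.224,-1.0+np.pi/2+np.pi/2-np.pi))):
    m=L("watch_box" if n=="box" else "straightedge")
    for sel in(("top","scene"),("top",),("scene",)):
        res=[fit(M,{c:m[c] for c in sel},(p0[0],p0[1],a)) for a in((p0[2],) if n=="box" else (-1.,1.,-.6,-1.3))]
        b=min(res,key=lambda t:t[1]); print(n,sel,b[0].round(4),round(b[1],3))
        if len(sel)==2: out[n]=b[0]
np.savez("pose.npz",**out)
o=[(BOX,out["box"]),(SE,out["se"])]
overlay("scene",im["scene"],o,(75,160,240,150),"ov_s",3)
overlay("top",im["top"],o,(205,190,240,100),"ov_t",3)
a=cv2.imread("pics/ov_s.png");b=cv2.imread("pics/ov_t.png")[30:180+0]
cv2.imwrite("pics/ov.png",np.vstack([a,b[:150]]))
E
```

```text
box ('top', 'scene') [ 0.4673 -0.1819 -0.2436] 0.093
box ('top',) [ 0.4663 -0.1827 -0.2429] 0.038
box ('scene',) [ 0.4688 -0.1806 -0.2499] 0.043Traceback (most recent call last):
  File "<stdin>", line 8, in <module>
  File "fit.py", line 20, in fit
    o=minimize(cost,s,method="Nelder-Mead",options=dict(initial_simplex=np.vstack([s,s+[.01,0,0],s+[0,.01,0],s+[0,0,.03]]),xatol=1e-5,fatol=1e-6))
    res = _minimize_neldermead(fun, x0, args, callback, bounds=bounds,
                               **options)
    fsim[j] = func(sim[j])
              ~~~~^^^^^^^^
    fx = function(np.copy(x), *(wrapper_args + args))
  File "fit.py", line 16, in cost
    p=np.array(v)*[1,1,2]; return sum(np.abs(render(c,M,p)-m).sum()/m.sum() for c,m in masks.items())
                                  ~~~^^^^^^^^^^^^^^^^^^^^^^^^^^^^^^^^^^^^^^^^^^^^^^^^^^^^^^^^^^^^^^^^
  File "fit.py", line 16, in <genexpr>
    p=np.array(v)*[1,1,2]; return sum(np.abs(render(c,M,p)-m).sum()/m.sum() for c,m in masks.items())
                                             ~~~~~~^^^^^^^
  File "fit.py", line 11, in render
    q=(proj(c,corners(b,p))+.5)*S-.5
       ~~~~^^^^^^^^^^^^^^^^
  File "h.py", line 6, in proj
    K,T=params(c); P=np.atleast_2d(P); q=(T[:3,:3]@P.T+T[:3,3:4]); q=K@q; return (q[:2]/q[2]).T
        ~~~~~~^^^
  File "h.py", line 4, in params
    p=imaging.camera_params(c); return np.array(p["intrinsics"]),np.array(p["camera_from_world"])
ValueError: time passes only in moves, steps and waits
```

The camera-parameter call apparently can't be called in a tight loop, so I'll cache it.

```bash
sed -i 's/^def params/import functools\n@functools.lru_cache\ndef params/' h.py
cat > run.py <<'E'
from fit import *
im={c:cv2.imread(f"pics/{c}1.png")[:,:,::-1] for c in("top","scene")}
L=lambda n:{c:np.load(f"{c}_{n}.npy") for c in im}
out={}
for n,M,p0 in(("box",BOX,(.467,-.182,-.244)),("se",SE,(.527,.224,.59))):
    m=L("watch_box" if n=="box" else "straightedge")
    for sel in(("top",),("scene",),("top","scene")):
        b=fit(M,{c:m[c] for c in sel},p0); print(n,sel,b[0].round(4),round(b[1],3))
    out[n]=b[0]
np.savez("pose.npz",**out)
o=[(BOX,out["box"]),(SE,out["se"])]
overlay("scene",im["scene"],o,(75,160,240,150),"ov_s",3)
overlay("top",im["top"],o,(205,190,240,100),"ov_t",3)
E
python3 run.py; python3 -c "
from h import *;print(get_obs()['t'])"
```

```text
box ('top',) [ 0.4665 -0.1826 -0.243 ] 0.038
box ('scene',) [ 0.4693 -0.1808 -0.253 ] 0.044
box ('top', 'scene') [ 0.4672 -0.1817 -0.2425] 0.093
se ('top',) [0.53   0.2234 0.5577] 0.037
se ('scene',) [0.5308 0.2235 0.5586] 0.046
se ('top', 'scene') [0.5302 0.2237 0.5593] 0.086
0.7
```

View pics/ov_s.png

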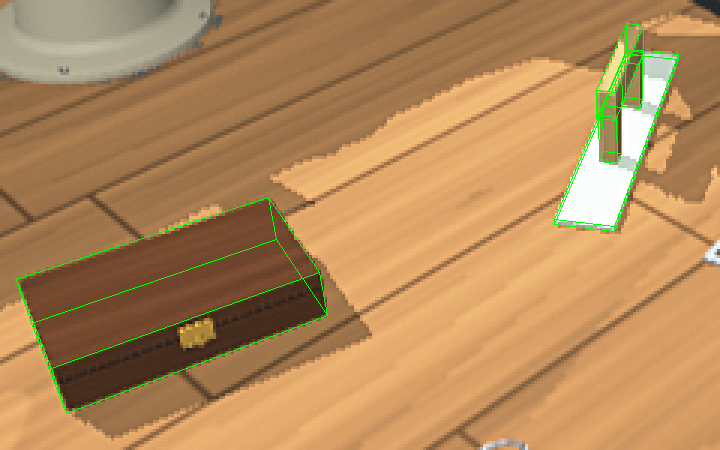

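View pics/ov_t.png

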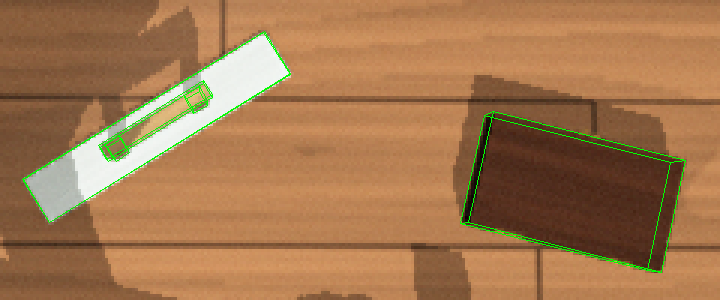

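Both overlays match the edges to within a pixel: box front foot at crop (67,411)–(327,315), and the bar outline lines up. Now I'll grasp and carry it, then lower it clear of the clasp.

```bash
cat > go.py <<'E'
from h import *
d=np.load("pose.npz"); b,s=d["box"],d["se"]; b[2]=-.245
pi=np.pi; n=np.array([np.cos(b[2]),np.sin(b[2]),0]); ZG=.071
def tgt(gap,z): return np.array([b[0],b[1],0])+n*(.08+gap)+[0,0,z]
best=None
for k in(pi/2,-pi/2):
    q=[ik([*s[:2],.17],[pi,0,s[2]+k]),ik(tgt(.015,.17),[pi,0,b[2]+k])]
    print(k,[None if x is None else np.round(x,2) for x in q])
    if all(x is not None for x in q):
        c=max(abs(x[5]) for x in q)
        if best is None or c<best[0]: best=(c,k)
k=best[1]; oS=[pi,0,s[2]+k]; oB=[pi,0,b[2]+k]
command_gripper(.06)
r.move_pose([*s[:2],.15],oS)
print("down",r.line_to([*s[:2],ZG],feed=.12,guard=8))
command_gripper(.005,squeeze=30); o=get_obs(); print(o["width"],o["grip_force"],o["ee_pos"],o["t"])
r.line_to([*s[:2],.17],feed=.15)
r.move_pose(tgt(.015,.17),oB)
r.line_to(tgt(.015,.09),feed=.15)
print("touch",r.line_to(tgt(.015,ZG),feed=.04,guard=3))
o=get_obs(); print(o["ee_pos"],o["contact_force"],o["width"],o["t"])
save("scene","placed_s"); save("top","placed_t")
import json; json.dump([float(x) for x in oB],open("oB.json","w"))
E
python3 go.py
python3 - <<'E'
import cv2,numpy as np
a=cv2.imread("pics/placed_s.png")[190:310,60:310];cv2.imwrite("pics/pl.png",cv2.resize(a,None,fx=3,fy=3,interpolation=0))
E
```

```text
1.5707963267948966 [array([ 0.2 ,  0.47,  1.42,  0.  ,  1.26, -0.36]), array([-0.55,  0.51,  1.35,  0.  ,  1.28, -0.3 ])]
-1.5707963267948966 [array([ 0.2 ,  0.47,  1.42, -0.  ,  1.26,  2.78]), array([-0.55,  0.51,  1.35, -0.  ,  1.28,  2.84])]
down False
0.005090443520031599 0.0 [0.53022071 0.22366669 0.07098527] 4.6083
touch False
[ 0.55943476 -0.20484053  0.0710232 ] [-0.24343164 -0.10160125 -0.17411737] 0.005107302840960051 8.3083
```

View pics/pl.png

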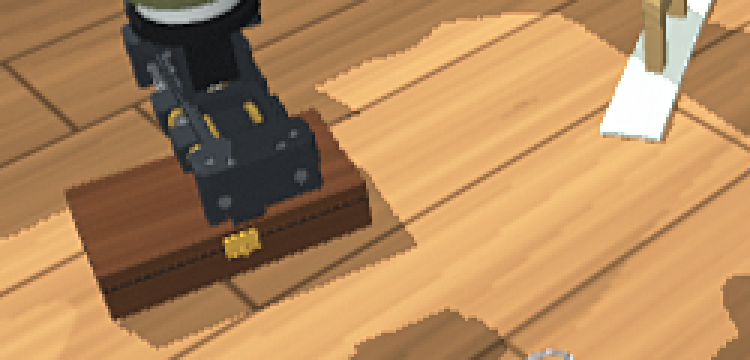

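Run:
```python
from fit import *
o=get_obs(); print(o["ee_pos"],o["eef_rot"],o["width"],o["t"])
d=np.load("pose.npz")
r.line_to([*o["ee_pos"][:2],.17],feed=.15); 
im={c:save(c,c+"_x") for c in("scene","top")}
m={}
for c in im:
    for e in imaging.silhouettes(c,"straightedge")[:2]:
        print(c,e["conf"],e["rect"]); m.setdefault(c,e["mask"])
print(d["se"],[(c,fit(SE,{c:m[c]},d["se"])) for c in m],fit(SE,m,d["se"]))
tcp=o["ee_pos"]; tcp=np.array([*tcp[:2],.17])
a=im["scene"][:,:,::-1].copy()
ax=[tcp,tcp+[0,0,-.019],tcp+[.0,0,.045]]
for P,col in zip(ax,((0,0,255),(0,255,0),(255,0,0))): cv2.drawMarker(a,tuple(np.int32(proj("scene",P)[0].round())),col,0,5)
a=a[130:310,80:320]; b=im["top"][190:290,200:440,::-1].copy()
cv2.imwrite("pics/x.png",cv2.resize(np.vstack([a,b[:,:240]]),None,fx=2.1,fy=2.1,interpolation=0))
```

```text
[ 0.55951888 -0.20487995  0.07123026] [3.14115730e+00 1.56435247e-04 1.32582408e+00] 0.005276616664447747 8.4083
scene 0.88 [260.9, 167.4, 42.0, 70.7]
top 0.84 [215.5, 201.3, 88.7, 62.9]
[0.53024932 0.2236629  0.5593364 ] [('scene', (array([0.53265207, 0.22080317, 0.56061462]), np.float64(0.049973582247270165))), ('top', (array([0.52876699, 0.22406382, 0.55727284]), np.float64(0.0472950335635176)))] (array([0.53018134, 0.22333193, 0.56024767]), np.float64(0.1204396676836861))
```

View pics/x.png

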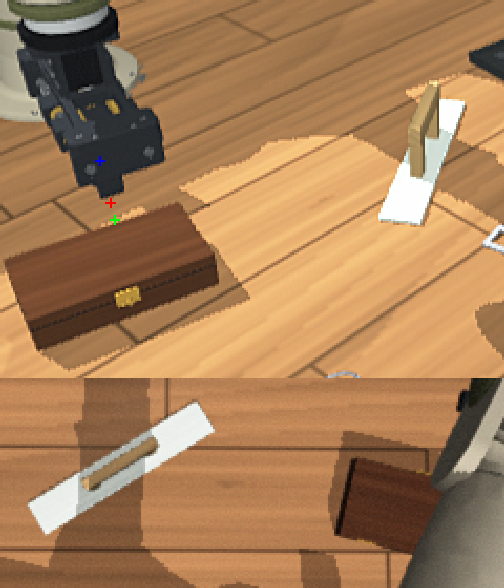

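The markers show the fingertips ending about 9 px above the nominal TCP mark (110,203), so the closed fingers look shorter than stated and shut just above the grip. The straightedge and box haven't moved. I'll measure the true tip height with a guarded touch on bare dresser.

Run:
```python
from fit import *
import json; oB=json.load(open("oB.json"))
def mark(a,t):
    a=a[:,:,::-1].copy()
    for dz,col in((0,(0,0,255)),(-.019,(0,255,0)),(.045,(255,0,0))):
        cv2.drawMarker(a,tuple(np.int32(proj("scene",np.array(t)+[0,0,dz])[0].round())),col,0,5)
    return a
r.move_pose([.52,.02,.1],oB)
o=get_obs(); A=mark(save("scene","c0"),o["ee_pos"]); print(o["ee_pos"],o["t"])
hit=r.line_to([.52,.02,-.012],feed=.05,guard=4); o=get_obs(); print(hit,o["ee_pos"],o["contact_force"],o["t"])
r.line_to([.52,.02,.1],feed=.2); command_gripper(.06)
o=get_obs();B=mark(save("scene","c1"),o["ee_pos"]); print(o["width"],o["t"])
C=mark(cv2.imread("pics/scene1.png")[:,:,::-1],[.192,.489,.222])
q=proj("scene",[.52,.02,.12])[0].astype(int)
cr=lambda I,q:cv2.resize(I[max(q[1]-50,0):q[1]+50,q[0]-40:q[0]+40],(320,400),interpolation=0) if q[1]>=50 else cv2.resize(I[0:100,q[0]-40:q[0]+40],(320,400),interpolation=0)
q0=proj("scene",[.192,.489,.24])[0].astype(int)
out=np.hstack([cr(A,q),cr(B,q),cr(C,q0)]); cv2.imwrite("pics/m.png",cv2.resize(out,(800,333)))
```

```text
[0.52077396 0.01904618 0.10047501] 10.3667
False [ 0.52010461  0.02001379 -0.01183507] [-0.3874848   0.02901324  0.08880249] 12.8083
0.05987394029299239 14.4333
```

View pics/m.png

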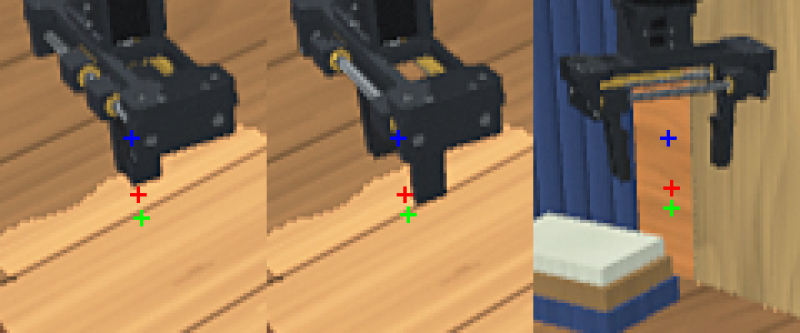

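The probe reached a reported z of -12 mm without contact. In the pictures the real fingertips sit about 15 mm above the reported TCP (red mark), so the reported TCP is roughly 34 mm too low. Laterally it is centred. I'll redo the grasp about 37 mm lower, with a force guard and an abort if it misses.

```bash
python3 - <<'E'
import re
t=open("go.py").read().replace("ZG=.071","ZG=.034").replace(".17],feed=.15)",".11],feed=.15)").replace("tgt(.015,.17),oB)","tgt(.015,.11),oB)").replace("tgt(.015,.09),feed=.15","tgt(.015,.045),feed=.15").replace(".15],oS)",".11],oS)").replace('o["t"])\nr.line','o["t"])\nif o["width"]<.012: raise SystemExit("missed")\nr.line',1)
t=t.replace('command_gripper(.06)\n','').replace('save("scene","placed_s"); save("top","placed_t")','save("scene","p2_s"); save("top","p2_t")')
open("go2.py","w").write(t)
E
python3 go2.py
python3 - <<'E'
import cv2
a=cv2.imread("pics/p2_s.png")[160:340,60:310];cv2.imwrite("pics/pl2.png",cv2.resize(a,None,fx=3,fy=3,interpolation=0))
E
```

```text
1.5707963267948966 [array([ 0.2 ,  0.47,  1.42,  0.  ,  1.26, -0.36]), array([-0.55,  0.51,  1.35,  0.  ,  1.28, -0.3 ])]
-1.5707963267948966 [array([ 0.2 ,  0.47,  1.42, -0.  ,  1.26,  2.78]), array([-0.55,  0.51,  1.35, -0.  ,  1.28,  2.84])]
down False
0.015804122925941556 29.77373544126749 [0.52999056 0.22361936 0.03379452] 16.8333
touch True
[ 0.55915272 -0.20471407  0.03354624] [-1.74387124 -0.20733075  5.17809944] 0.01575582663738291 20.0083
```

View pics/pl2.png

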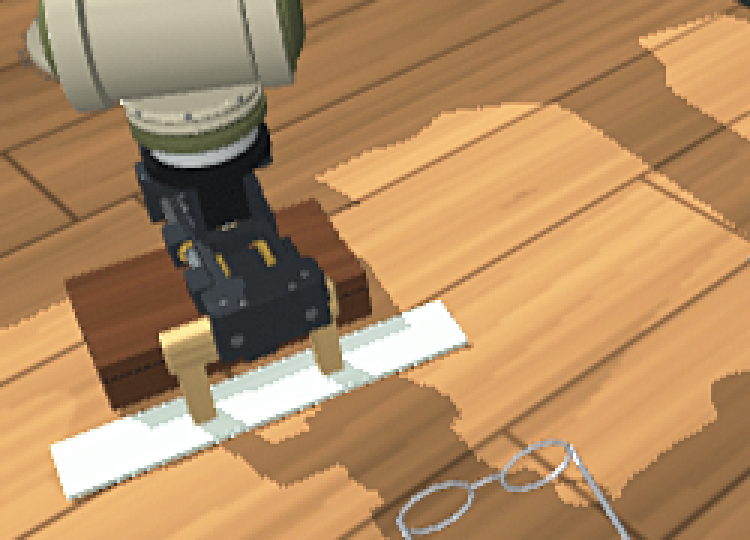

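The bar is held flat in front of the box with an even gap, parallel and reaching past both ends. Next I'll slide it in with a light grip so it can line up on contact.

```bash
cat > slide.py <<'E'
from fit import *
import json; oB=json.load(open("oB.json"))
d=np.load("pose.npz"); b=d["box"]; b[2]=-.245; n=np.array([np.cos(b[2]),np.sin(b[2]),0])
command_gripper(.005,squeeze=4)
p=np.array(get_obs()["ee_pos"]); f0=np.array(get_obs()["contact_force"])
hit=r.line_to(p-n*.025,feed=.015,guard=3)
o=get_obs(); print(hit,"moved",(p-o["ee_pos"])@n,"f0",f0.round(2),"f",np.round(o["contact_force"],2),o["ft_torque"],o["t"])
im={c:save(c,c+"_sl") for c in("scene","top")}
m=imaging.silhouettes("scene","watch_box")[0]["mask"]; print(fit(BOX,{"scene":m},b))
cv2.imwrite("pics/sl.png",cv2.resize(im["scene"][200:320,65:245,::-1],None,fx=4.4,fy=4.4,interpolation=0))
E
python3 slide.py
```

```text
True moved 7.690550275413591e-05 f0 [-3.52 -0.75  5.23] f [0.07 0.65 3.63] [-0.06316359  0.08426632  0.00603883] 20.625
(array([ 0.46800508, -0.18132323, -0.23676955]), np.float64(1.0166826339656385))
```

```bash
python3 - <<'E'
t=open("slide.py").read()
t=t.replace('hit=r','g=np.array(get_obs()["ee_pos"]);r.line_to(p-n*.009+[0,0,.0003],feed=.03);f0=np.array(get_obs()["contact_force"])\nhit=r').replace("p-n*.025","p-n*.025+[0,0,.0003]").replace("_sl","_sl2")
t=t.replace('imaging.silhouettes("scene","watch_box")[0]["mask"]; print(fit(BOX,{"scene":m},b))','0')
open("slide2.py","w").write(t)
E
python3 slide2.py
```

```text
False moved 0.024852161965926496 f0 [ 4.24 -0.95  5.52] f [ 3.28 -1.79  5.5 ] [-0.24635475 -0.46658603 -0.00225752] 22.6417
```

View pics/sl.png

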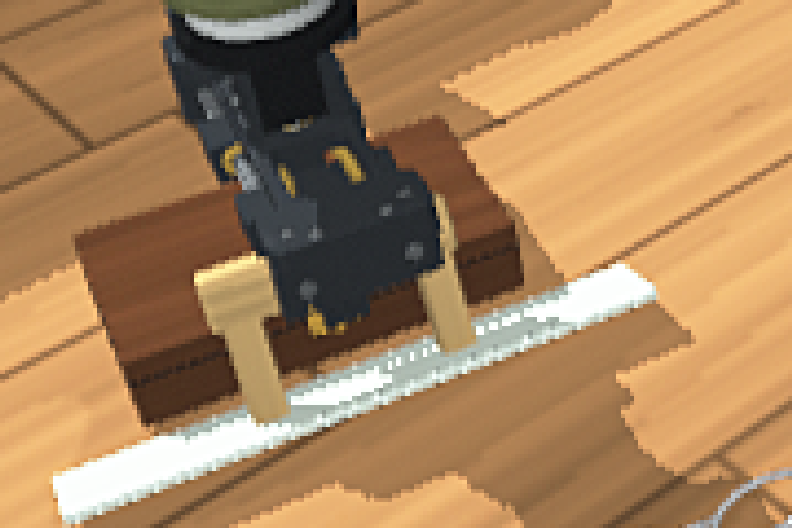

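The handle leans towards the box: the bar tipped under the light grip because downward load made friction high, and it stopped short with a gap. The box hasn't moved. I'll release so it drops flat, then re-measure.

```bash
cat > rel.py <<'E'
from fit import *
command_gripper(.05); r.wait(.2)
d=np.load("pose.npz"); b=d["box"]; b[2]=-.245; n=np.array([np.cos(b[2]),np.sin(b[2])]); tt=np.array([-n[1],n[0]])
o=get_obs(); print("tcp",o["ee_pos"],o["contact_force"].round(2) if hasattr(o["contact_force"],"round") else o["contact_force"],o["t"])
im=save("scene","rel"); np.save("im_rel.npy",im)
mb=imaging.silhouettes("scene","watch_box")[0]; ms=imaging.silhouettes("scene","straightedge")[0]
print(mb["conf"],ms["conf"],get_obs()["t"])
np.save("rel_se.npy",ms["mask"]); np.save("rel_box.npy",mb["mask"])
# bar-only fit: bright bar pixels; outer + end edges not occluded -> fit bar hull with handle/gripper occlusion ignored
hsv=cv2.cvtColor(im,cv2.COLOR_RGB2HSV); 
def barcost(p,M=SE[:1]):
    R=render("scene",M,p); low=(hsv[:,:,1]<45)&(hsv[:,:,2]>110)
    roi=np.zeros_like(low); roi[220:335,60:240]=1
    return low&roi,R
low,R=barcost([*(b[:2]+n*.09),b[2]])
g=o["ee_pos"]
def cost(v):
    R=render("scene",SE[:1],v*[1,1,2]); return np.abs(R-low)[240:335].sum()
best=None
for gap in(.0,.006,.012):
    s=np.array([*(b[:2]+n*(.08+gap)),b[2]/2])
    q=minimize(cost,s,method="Nelder-Mead",options=dict(initial_simplex=np.vstack([s,s+[.008,0,0],s+[0,.008,0],s+[0,0,.02]]),xatol=1e-5,fatol=1e-4))
    if best is None or q.fun<best.fun: best=q
p=best.x*[1,1,2]; e=p[:2]-b[:2]
print("bar",p.round(4),"gap",e@n-.08,"along",e@tt,"res",best.fun,low.sum(),"tcp off",(np.array(g[:2])-b[:2])@n-.08)
overlay("scene",im,[(BOX,b),(SE,p)],(65,200,180,120),"rel_ov",4)
E
python3 rel.py
```

```text
tcp [ 0.53421242 -0.19844725  0.03343925] [ 0.24 -0.45 -1.09] 23.5083
0.95 0.93 23.6583
bar [ 0.5548 -0.1999 -0.247 ] gap 0.009339543488211838 along 0.0036634161529426586 res 710.5882352941176 2257 tcp off -0.010961834279273941
```

View pics/rel_ov.png

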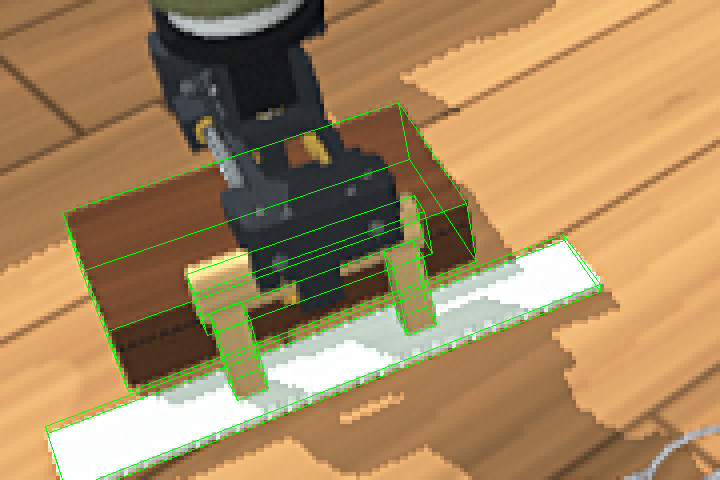

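The box still matches its first pose. The handle still leans slightly against the outer finger, with the bar about 9 mm from the front. I'll move the fingers out to free it, regrip firmly, lift by a hair and slide to contact without table friction.

```bash
cat > fin.py <<'E'
from fit import *
d=np.load("pose.npz"); b=d["box"]; b[2]=-.245; n=np.array([np.cos(b[2]),np.sin(b[2]),0])
def rep(s):
    o=get_obs(); print(s,"gap",round(float((o["ee_pos"]-np.array([*b[:2],0]))@n-.08),4),"z",round(float(o["ee_pos"][2]),4),"f",np.round(o["contact_force"],2),"m",np.round(o["ft_torque"],2),"w",round(float(o["width"]),4),"t",round(o["t"],2)); return np.array(o["ee_pos"])
p=np.array(get_obs()["ee_pos"]); p[2]=.034
q=p+n*.020
r.line_to(q,feed=.06); r.wait(.1); rep("out")
command_gripper(.005,squeeze=30); rep("grip")
r.line_to(q+[0,0,.001],feed=.01); r.wait(.1); rep("up")
hit=r.line_to(q-n*.014+[0,0,.001],feed=.02,guard=3); e=rep(f"slide {hit}")
E
python3 fin.py
```

```text
out gap 0.0087 z 0.0339 f [-0.06  0.46 -0.19] m [-0.02  0.1   0.  ] w 0.05 t 24.24
grip gap 0.0089 z 0.0339 f [ 0.7   0.73 -1.44] m [-0.05 -0.07 -0.04] w 0.0157 t 24.87
up gap 0.0087 z 0.0347 f [ 0.63 -0.59 -2.93] m [-0.07  0.06  0.01] w 0.0159 t 25.22
slide True gap -0.0039 z 0.035 f [ 4.   -0.82 -0.2 ] m [-0.19 -0.54  0.01] w 0.0158 t 25.88
```

```bash
cat > out.py <<'E'
from fit import *
e=np.array(get_obs()["ee_pos"]); 
r.line_to(e-[0,0,.0012],feed=.01,guard=4)
command_gripper(.034); r.line_to([e[0],e[1],.12],feed=.15)
r.move_pose([.42,.15,.2],[np.pi,0,1.3]); print(get_obs()["t"])
im={c:save(c,c+"_end") for c in("scene","top")}
d=np.load("pose.npz"); b=d["box"]
mb={c:imaging.silhouettes(c,"watch_box")[0]["mask"] for c in im}; ms={c:imaging.silhouettes(c,"straightedge")[0]["mask"] for c in im}
n=np.array([np.cos(-.245),np.sin(-.245)]);t=np.array([-n[1],n[0]])
for c in im:
    s0=[*(b[:2]+n*.08),-.245]
    B=fit(BOX,{c:mb[c]},b); S=fit(SE,{c:ms[c]},s0); e=S[0][:2]-B[0][:2]
    n2=np.array([np.cos(B[0][2]),np.sin(B[0][2])])
    print(c,"box",B[0].round(4),"se",S[0].round(4),"gap",(e@n2-.08).round(4),"along",(e@t).round(4),"res",B[1],S[1])
print(get_obs()["t"])
E
python3 out.py
```

```text
28.7333
scene box [ 0.4635 -0.1797 -0.2496] se [ 0.5468 -0.1986 -0.2412] gap 0.0054 along 0.0019 res 0.4082308849465712 0.0513507257877856
top box [ 0.4669 -0.1822 -0.2396] se [ 0.5469 -0.1994 -0.2365] gap 0.0018 along 0.0026 res 0.040690039456642874 0.09209453317750942
29.0333
```

The top view shows the box unmoved and the bar within about 2 mm. I'll check the seam itself in pixel profiles.

Run:
```python
from fit import *
d=np.load("pose.npz"); b=d["box"]; yaw=-.241
n=np.array([np.cos(yaw),np.sin(yaw)]);t=np.array([-n[1],n[0]])
for f,c,z in(("scene_end","scene",0.0),("top_end","top",0.005)):
    im=cv2.imread(f"pics/{f}.png").astype(np.float32)
    print(c)
    for ys in((-.092,-.07),(-.07,-.055),(-.03,-.015),(.015,.03),(.055,.07),(.07,.092)):
        row=[]
        for off in np.arange(-.012,.0181,.003):
            P=[[*(b[:2]+n*(.055+off)+t*y),z] for y in np.linspace(*ys,12)]
            q=proj(c,P).astype(np.float32)
            v=cv2.remap(im,q[:,:1],q[:,1:],cv2.INTER_LINEAR).reshape(-1,3).mean(0)
            row.append("%d/%d"%(v[2],v[2]-v[0]))
        print(ys,*row)
```

```text
scene
(-0.092, -0.07) 69/45 71/41 139/9 204/-2 208/-3 208/-2 212/-2 215/-2 216/-1 218/-1 225/-1
(-0.07, -0.055) 68/44 70/39 135/9 193/-2 199/-4 197/-3 198/-3 198/-3 197/-3 195/-3 196/-3
(-0.03, -0.015) 74/45 75/42 130/13 191/0 199/-3 197/-2 201/-3 202/-3 199/-3 197/-3 196/-3
(0.015, 0.03) 66/43 68/40 134/10 196/-2 203/-4 200/-3 204/-3 205/-2 201/-3 200/-3 200/-3
(0.055, 0.07) 133/62 128/59 143/50 170/42 179/36 178/33 182/30 186/26 185/23 186/22 188/17
(0.07, 0.092) 66/43 68/40 131/11 195/-1 207/-4 202/-3 205/-3 205/-3 201/-3 201/-3 202/-3
top
(-0.092, -0.07) 79/50 77/50 77/50 80/51 80/51 97/39 152/7 183/0 188/0 189/0 188/0
(-0.07, -0.055) 81/50 77/49 78/50 80/51 82/51 98/39 147/7 174/-1 179/0 177/0 168/2
(-0.03, -0.015) 79/50 77/49 79/50 84/53 82/53 93/48 144/31 176/7 181/0 180/0 178/0
(0.015, 0.03) 75/48 77/49 82/54 86/56 81/53 95/38 145/7 177/0 184/0 183/0 181/0
(0.055, 0.07) 75/46 80/53 85/54 84/55 79/53 92/39 151/7 180/0 185/0 184/0 179/1
(0.07, 0.092) 62/39 67/44 70/46 68/44 75/40 102/30 156/6 180/0 184/0 183/0 180/0
```

The seam profiles go straight from dark box to bright bar along the whole length. The bar edge sits at 0 ±1 mm from the box front and parallel to it, contact was felt at about 4 N, and the box hasn't moved. Handing in.

```bash
python3 -c "
from h import *
print(ticket.finish_job())"
```

```text
the job is handed in; nothing more can be done
None
```

I handed the job in at about 29 s: the straightedge lies flat against the foot of the watch box front, centred to about 3 mm and past both ends; the flush fit rests on felt contact and camera fits good to 1–2 mm, as neither view shows the foot itself, and the box shows no measurable shift.

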